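# Tip the bushings into the carrier and hold it up level

## Task

Pick up the small parts scoop, tip its three bushings from low above into the carrier (fingers stay off the bushings), and stand the scoop back upright on the bench. Then, with the arch handle, lift the carrier straight up to at least 80 mm clear of the bench and keep it there, level and still, with all three bushings in it; the program finishes while still holding it up. Leave the other things where they are.

Things in the scene. Friction and masses are not known exactly. Their poses are not given: they have to be found in the camera images.
- scoop: steel scoop, black handle, 0.16 kg. Origin: centre of the pan's underside; x points from the open mouth to the handle (pour towards -x), z up. Pan 78 mm long, 60 wide; side walls 22 mm high at the mouth, 32 behind; rear wall 34. The floor slopes 7 degrees down to the rear wall, where the bushings rest; tipped mouth-down 30 degrees or more they roll out. It stands on its underside
- scoop_grip (a point): grip point at the middle of the thickness and height of the scoop's straight handle bar, which is 14 mm wide (y), 18 mm high and runs from 39 to 119 mm along x from the scoop's origin. The point is at x = +66, y = 0, z = +52 mm from the scoop's origin; axes as the scoop's
- scoop_mouth (a point): middle of the mouth's bottom edge, over which the bushings roll out: at x = -39, y = 0, z = +13.5 mm from the scoop's origin; axes as the scoop's
- carrier: open aluminium box with an arch handle, 0.42 kg. Origin: centre of its underside; x along its short side, y along its long side, z up. 110 mm (x) by 180 (y), walls 45 high, 3 thick. The arch stands across its middle (y = 0): two posts 4 x 18 mm at x = +-57 mm, joined by a black bar whose top is 126 mm up; the box is open on both sides of the arch, 80 mm each
- carrier_grip (a point): middle of the carrier's black handle bar, 117 mm above its underside, at x = y = 0; the bar runs along the carrier's x (110 mm free), is 14 mm thick (y) and 18 mm high; axes as the carrier's
- bushing_1: bronze bushing (plain short tube), 22 mm diameter, 21 mm long, 0.04 kg, lying on its side in the scoop at the start and free to roll. Origin: centre of one end face; its z axis runs along the bushing, so the middle is at +10.5 mm on z
- bushing_2: bronze bushing (plain short tube), 22 mm diameter, 21 mm long, 0.04 kg, lying on its side in the scoop at the start and free to roll. Origin: centre of one end face; its z axis runs along the bushing, so the middle is at +10.5 mm on z
- bushing_3: bronze bushing (plain short tube), 22 mm diameter, 21 mm long, 0.04 kg, lying on its side in the scoop at the start and free to roll. Origin: centre of one end face; its z axis runs along the bushing, so the middle is at +10.5 mm on z
- step_shaft: steel stepped shaft, 101 mm long, up to 22 mm thick, lying; origin at the centre of its underside; a bystander, to be left alone
- inspect_stamp: black hand stamp, 24 mm across, 63 mm tall, standing; origin at the centre of its underside; a bystander, to be left alone
- eraser: white eraser, 42 x 17 x 12 mm; origin at the centre of its underside; a bystander, to be left alone

How it is judged:
By the outcome, as a careful person would: the job done as asked, in the order asked, and still so for the second after the job is handed in, while the arm keeps its last pose, push and grip.
It also fails if it takes over 61 s, if anything falls off the work surface, if the arm or the gripper's body presses on something with over 40 N, if the wrist force passes 120 N, or if a joint passes its speed limit or range.

## Robot

A 6-joint arm with a two-finger parallel gripper is mounted at the origin on a cart in front of the work surface, level with it; the furniture and walls round the work are solid. World frame = base frame: x ahead of the robot, y to its left, z up, the work surface at z = 0. Lengths are in m, angles in rad, forces in N, time in s.
With the tool pointing down it reaches from about 0.35 to 0.975 m from the base axis. Payload 4.9 kg.
Tool frame: the origin (TCP) lies at the very end of the fingers, on their centre line; the grasp point (between the pads) lies behind it (manip.grip_depth is the z of the grasp point in the tool frame, in m); z points along the fingers, y is the direction in which the jaws open and shut (so a half turn about z gives the same grasp; the last joint's range is limited). The gripper opens to 85 mm and grips with 20 to 120 N. Pads are 22 mm wide; open, the fingers measure 114 mm over their backs; the gripper's body (76 mm by 85 mm) begins 54 mm behind the grasp point. The pads swing forward as they close: fully open they stand 13 mm farther back than shut.
Start: joints at [1.064, 0.053, 1.613, -0, 1.476, -0.119], TCP at [0.236, 0.579, 0.231] pointing down, gripper open.
Joint ranges: [-3.01, 3.01], [-1.01, 2.22], [0.06, 2.58], [-1.02, 4.17], [0.09, 2.62], [-3.14, 3.14]. Speed limits (rad/s): [2.57, 2.57, 3.14, 3.14, 3.14, 3.14].

## Interface

Orientations are given as a unit quaternion [w, x, y, z].
In Python, from plant import state, optics, manip, silhouettes, place_of gives the robot as it stands. The module is installed in compiled form; this text tells all that it offers.
- The arm moves only by the tool jog_arm, never from a script. Its argument "increments" is a list of rows, each an object with "slide": the shift along the tool's x, y, z in mm, a list of three; "rotation": the turn, a rotation vector about the tool's x, y, z in degrees, a list of three. A call has 1 to 20 rows; each row shifts and turns the commanded pose from where the row before left it, along the tool's axes as they then stand; what a row does not reach is not made up. A row lasts 1/12 s, in which the tool goes at most 41.7 mm and 7.16 degrees, less where a joint would pass 70% of its speed; a pose out of reach is approached as far as the arm can. A call with a gripper value outside its range is refused whole. "fingers" is the opening, from 0 (shut) to 1 (fully open), set as the call begins (left out, the last holds). The fingers move at their own pace and stop on an object; the grip force is fixed at half the most. Time passes only in rows, so rows that do not move let the fingers close. It gives the time, the measured TCP pose, the force and the opening at its end, in the units of the state.
- state(): the state, without advancing time (a new reading comes with each control period).
- optics.grab_frame(name): name is "scene" or "side" or "wrist"; returns a dict with "frame" (400x640x3 uint8, blue, green, red), "camera_matrix" (3x3 intrinsics, pixels), "R" (3x3) and "t" (3): a world point X has camera coordinates R X + t. Camera axes: x right, y down, z forward; pixel columns grow to the right and rows downward; lengths in m; the calibration is good to about 2 mm. A picture is of the moment at which its call begins. There is no depth.
- manip.job_done(): hands the job in, once; it reports no verdict.
Trained networks look in the newest picture that a camera, given by its name, has taken for a name from the list of things; names that differ only in an ending like _2 or _b are one class to them, and where a whole thing is asked for, a point or a joint stands for the part that bears it (a point fixed in the world has none). Each returns a list of dicts, best first, with "score" (0 to 1); they miss things now and then, are a little off and sometimes report something else, mostly with a low value. They report only what shows in the picture. A call takes as long as a camera call.
- silhouettes(thing, camera): "mask" (400x640 bool, what is visible of it) and "bbox" ([left, top, right, bottom] in pixels, round what is visible of it).
- place_of(thing, camera): "uv" ([column, row] in pixels: a listed point, or the origin of a listed thing).
The state is a dict: "time": time; "joint_pos": joint angles; "joint_vel": joint speeds; "joint_efforts": joint torques, N m; "tool_pos": TCP position; "tool_rot": TCP orientation; "contact_force": force on the tool from outside, world axes, zero at the start; "ft_torque": the same for the moment, N m; "gripper_width": opening from 0.0 (shut) to 1.0 (fully open).
Only numpy, scipy, OpenCV 4.12 (cv2) and the standard library are available. Lean on these libraries where they do the work, as an engineer would, in place of code of your own. Each camera call takes 0.05 s, during which the arm holds its last target.

## Working session

There is one attempt and no reset: what is moved stays moved. The work goes in short steps, Python scripts to look and compute and a tool call to move; the robot and the scene stay as the last step left them, time stands still between calls to the robot, and variables do not carry over. Pictures are saved under pics/ and viewed, and the job is handed in when it is done.

Besides the shell and the picture viewer there is one more tool, called after "Request:" by a JSON object that holds its "method" and its "body". jog_arm: Moves the arm, as the interface text tells. Its arguments: {"type":"object","properties":{"increments":{"type":"array","items":{"type":"object","properties":{"slide":{"type":"array","items":{"type":"number"}},"rotation":{"type":"array","items":{"type":"number"}}}}},"fingers":{"type":"number"}},"required":["increments"]}

```bash
mkdir -p pics; cat > h.py <<'E'
import numpy as np, cv2
from scipy.spatial.transform import Rotation as Ro
from plant import state, optics, manip, silhouettes, place_of
def ray(cam,uv):
    K,R,t=cam["camera_matrix"],np.array(cam["R"]),np.array(cam["t"])
    d=R.T@np.linalg.solve(K,[uv[0],uv[1],1]); c=-R.T@t
    return c,d/np.linalg.norm(d)
def atz(cam,uv,z):
    c,d=ray(cam,uv); return c+d*(z-c[2])/d[2]
def tri(rs):
    A=np.zeros((3,3));b=np.zeros(3)
    for c,d in rs:
        P=np.eye(3)-np.outer(d,d);A+=P;b+=P@c
    X=np.linalg.solve(A,b)
    return X,[np.linalg.norm((np.eye(3)-np.outer(d,d))@(X-c))*1e3 for c,d in rs]
def proj(cam,X):
    p=np.array(cam["camera_matrix"])@(np.array(cam["R"])@X+np.array(cam["t"])); return p[:2]/p[2]
def Rt(): 
    q=state()["tool_rot"]; return Ro.from_quat([q[1],q[2],q[3],q[0]]).as_matrix()
E
python3 - <<'E'
from h import *
np.set_printoptions(precision=4,suppress=True)
s=state();print(s["time"],s["tool_pos"],s["tool_rot"],manip.grip_depth);print(Rt())
cs={}
for n in ["scene","side","wrist"]:
    c=cs[n]=optics.grab_frame(n);cv2.imwrite(f"pics/a_{n}.png",c["frame"])
    print(n,-np.array(c["R"]).T@c["t"])
for th in ["scoop","scoop_grip","scoop_mouth","carrier","carrier_grip","bushing_1","step_shaft","inspect_stamp","eraser"]:
    rs=[]
    for n in cs:
        for r in place_of(th,n)[:3]:
            print(th,n,round(r["score"],2),np.array(r["uv"]).round(1),atz(cs[n],r["uv"],{"scoop_grip":.052,"scoop_mouth":.0135,"carrier_grip":.117,"bushing_1":.02}.get(th,0)))
print(state()["time"])
E
```

```text
0.0 [0.236  0.5781 0.2301] [-0.0003  0.1927  0.9813 -0.001 ] -0.0187
[[-0.9258  0.3781 -0.001 ]
 [ 0.3781  0.9258 -0.0018]
 [ 0.0003 -0.002  -1.    ]]
scene [-0.1372 -0.2224  0.5644]
side [ 0.5153 -0.5549  0.5016]
wrist [0.168  0.6061 0.3727]
scoop scene 0.68 [363.9 271.1] [0.5167 0.0622 0.    ]
scoop side 0.88 [315.7 265. ] [0.5152 0.0526 0.    ]
scoop_grip scene 0.72 [388.  232.3] [0.5807 0.048  0.052 ]
scoop_grip side 0.71 [344.5 248.1] [0.5742 0.0428 0.052 ]
scoop_mouth scene 0.67 [358.7 279. ] [0.477  0.0535 0.0135]
scoop_mouth scene 0.33 [375.9 259.3] [0.543  0.0518 0.0135]
scoop_mouth side 0.7 [295.8 257.3] [0.4726 0.0619 0.0135]
carrier scene 0.66 [229.1 220. ] [0.5228 0.3763 0.    ]
carrier side 0.92 [316.8 192.9] [0.5188 0.3782 0.    ]
carrier_grip scene 0.74 [223.9 169.6] [0.523  0.3772 0.117 ]
carrier_grip scene 0.27 [349. 201.] [0.5441 0.1121 0.117 ]
carrier_grip side 0.61 [313.9 156.5] [0.5108 0.3719 0.117 ]
bushing_1 scene 0.57 [374.3 259.5] [0.5329 0.0508 0.02  ]
bushing_1 scene 0.57 [366.6 251. ] [0.5488 0.0737 0.02  ]
bushing_1 scene 0.57 [363.2 259.8] [0.5218 0.0673 0.02  ]
bushing_1 side 0.51 [326.3 258. ] [0.5376 0.0511 0.02  ]
bushing_1 side 0.51 [315.4 256.5] [0.5146 0.0562 0.02  ]
bushing_1 side 0.47 [327.4 254.2] [0.5403 0.064  0.02  ]
step_shaft scene 0.72 [348.8 201.4] [0.7205 0.1992 0.    ]
step_shaft side 0.7 [395.3 225.2] [0.7152 0.2061 0.    ]
inspect_stamp scene 0.78 [398.9 213.7] [0.7307 0.0842 0.    ]
inspect_stamp side 0.51 [411.5 257.1] [0.7264 0.0785 0.    ]
eraser scene 0.73 [236.2 308.6] [0.3213 0.1968 0.    ]
eraser side 0.51 [238.2 229. ] [0.324  0.1909 0.    ]
1.5
```

View pictures.

View pics/a_scene.png

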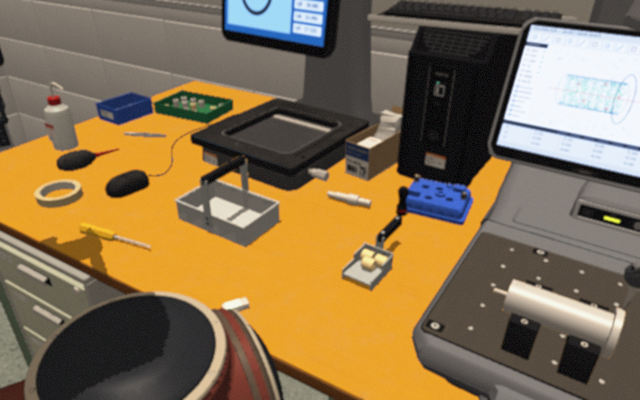

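View pics/a_side.png

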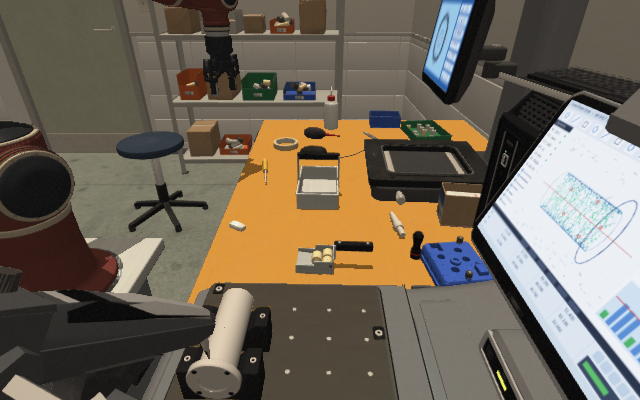

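```bash
cat >> h.py <<'E'
from scipy.optimize import minimize
def bx(x0,x1,y0,y1,z0,z1): return np.array([[x,y,z] for x in(x0,x1) for y in(y0,y1) for z in(z0,z1)])/1e3
PAN=np.array([[-39,s*30,z] for s in(1,-1) for z in(0,22)]+[[39,s*30,z] for s in(1,-1) for z in(0,33)]+[[-5,s*30,32] for s in(1,-1)])/1e3
SC=[PAN,bx(39,119,-7,7,43,61)]
CA=[bx(-55,55,-90,90,0,45),bx(55,59,-9,9,0,126),bx(-59,-55,-9,9,0,126),bx(-57,57,-7,7,108,126)]
def render(parts,p,cam):
    Rz=Ro.from_euler('z',p[2]).as_matrix(); m=np.zeros((400*4,640*4),np.uint8)
    for P in parts:
        X=P@Rz.T+[p[0],p[1],p[3] if len(p)>3 else 0]
        uv=np.array([proj(cam,x) for x in X])
        cv2.fillConvexPoly(m,cv2.convexHull(((uv+.5)*4).astype(np.float32).round().astype(np.int32)),255)
    return cv2.resize(m,(640,400),interpolation=cv2.INTER_AREA)/255.
def fit(parts,p0,thing,cams):
    ms={n:silhouettes(thing,n) for n in cams}
    for n in ms: print(n,[(round(r["score"],2),r["bbox"],int(r["mask"].sum())) for r in ms[n]])
    ms={n:r[0]["mask"].astype(float) for n,r in ms.items() if r}
    def cost(p,names=None):
        c=0
        for n in names or ms:
            r=render(parts,[p[0]/1e3,p[1]/1e3,p[2]/100],cams[n]); m=ms[n]
            c+=1-np.minimum(r,m).sum()/np.maximum(r,m).sum()
        return c
    q=np.array([p0[0]*1e3,p0[1]*1e3,p0[2]*100])
    S=np.array([q]+[q+d for d in np.diag([8,8,8])])
    for nm in [None]+[[n] for n in ms]:
        o=minimize(cost,q,args=(nm,),method="Nelder-Mead",options=dict(initial_simplex=S,xatol=.1,fatol=1e-4))
        print(thing,nm,o.x.round(1),"mm,mm,crad; deg",np.degrees(o.x[2]/100).round(1),o.fun.round(3))
    return ms
E
python3 - <<'E'
from h import *
cams={n:optics.grab_frame(n) for n in("scene","side")}
fit(SC,[.515,.055,-.12],"scoop",cams)
fit(CA,[.52,.377,0],"carrier",cams)
E
```

```text
scene [(0.65, [338.4, 214.0, 400.8, 288.5], 1408)]
side [(0.56, [297.5, 239.8, 372.0, 272.9], 1119), (0.34, [389.4, 212.0, 406.9, 232.9], 178), (0.25, [409.1, 232.1, 424.1, 255.9], 249)]
scoop None [514.5  56.3  -5.5] mm,mm,crad; deg -3.2 0.632
scoop ['scene'] [519.9  57.6  -5.6] mm,mm,crad; deg -3.2 0.347
scoop ['side'] [514.2  55.4  -7.6] mm,mm,crad; deg -4.4 0.278
scene [(0.91, [173.0, 154.3, 278.4, 248.0], 5255)]
side [(0.97, [296.7, 153.4, 339.4, 207.5], 2146)]
carrier None [522.2 379.4  -4.4] mm,mm,crad; deg -2.5 0.11
carrier ['scene'] [524.4 379.7  -3.7] mm,mm,crad; deg -2.1 0.039
carrier ['side'] [521.6 381.1  -4.5] mm,mm,crad; deg -2.6 0.052
```

```bash
python3 - <<'E'
from h import *
out=[]
for n,(x,y,w,h) in {"scene":(330,205,80,90),"side":(285,230,100,55)}.items():
    c=optics.grab_frame(n);f=cv2.resize(c["frame"][y:y+h,x:x+w],None,fx=5,fy=5,interpolation=cv2.INTER_CUBIC)
    g=f.copy()
    for p,col in(([.5155,.056,-.10],(0,0,255)),):
        Rz=Ro.from_euler('z',p[2]).as_matrix()
        for P in SC:
            uv=np.array([(proj(c,X@Rz.T+[p[0],p[1],0])+.5-[x,y])*5 for X in P])
            cv2.polylines(g,[cv2.convexHull(uv.astype(np.int32))],True,col,1)
    m=silhouettes("scoop",n)[0]["mask"][y:y+h,x:x+w].astype(np.uint8)*255
    cv2.imwrite(f"pics/b_{n}.png",np.hstack([g, cv2.cvtColor(cv2.resize(m,None,fx=5,fy=5),cv2.COLOR_GRAY2BGR)])[:, :800])
E
```

```text
(no output)
```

View pics/b_scene.png

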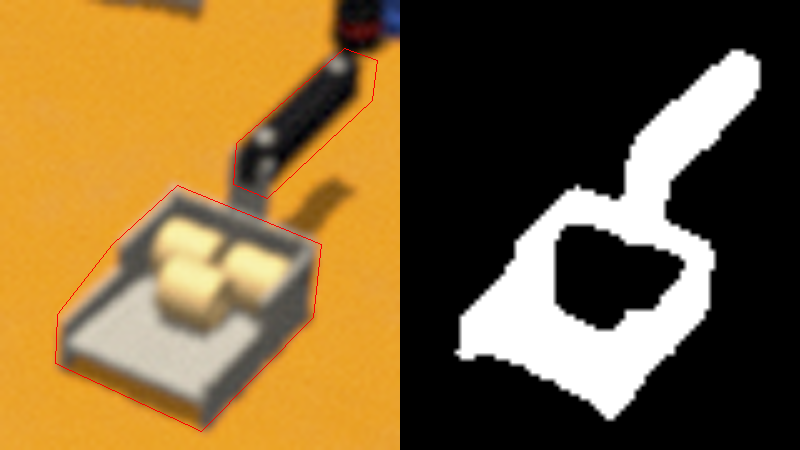

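View pics/b_side.png

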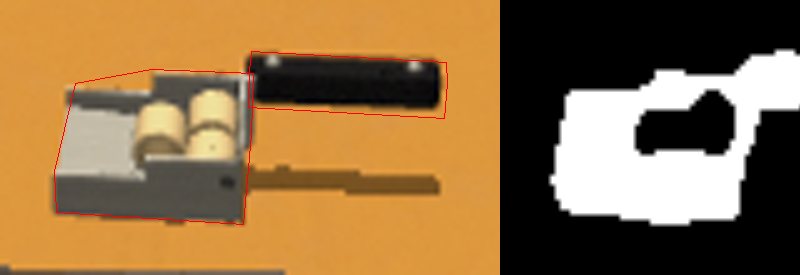

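```bash
cat >> h.py <<'E'
import json
def plan(wps,p=None,R=None,dp=0,dr=1,fast=True):
    """wps: list (target tcp pos, target R, rows). prints rows with rounded numbers"""
    if p is None: p=np.array(state()["tool_pos"])
    if R is None: R=Rt()
    rows=[]
    for P,T,n in wps:
        p0,R0=p.copy(),R.copy(); w=Ro.from_matrix(R0.T@T).as_rotvec()
        for i in range(1,n+1):
            u=i/n; a=min(.25,3/n); # trapezoid profile
            v=1/(1-a); f=(v*u*u/(2*a) if u<a else (v*(u-a/2) if u<=1-a else 1-v*(1-u)**2/(2*a)))
            pt=p0+f*(np.array(P)-p0); Rr=R0@Ro.from_rotvec(w*f).as_matrix()
            s=np.round(R.T@(pt-p)*1e3,dp); r=np.round(np.degrees(Ro.from_matrix(R.T@Rr).as_rotvec()),dr)
            s+=0.;r+=0.
            rows.append((s,r)); p=p+R@s/1e3; R=R@Ro.from_rotvec(np.radians(r)).as_matrix()
    fm=lambda x:int(x) if x==int(x) else float(x)
    print(len(rows),"max",max(np.linalg.norm(s) for s,_ in rows),max(np.linalg.norm(r) for _,r in rows),"end",p.round(4))
    out=[]
    for s,r in rows:
        d={"slide":[fm(x) for x in s]}
        if np.any(r): d["rotation"]=[fm(x) for x in r]
        out.append(d)
    for i in range(0,len(out),20): print(json.dumps(out[i:i+20],separators=(",",":")))
    return p,R
def toolR(yawdeg,tilt=0):
    """tool x=-obj x, y=obj y, z down, tilted mouth-down by tilt"""
    return Ro.from_euler('z',yawdeg,degrees=True).as_matrix()@Ro.from_euler('y',-tilt,degrees=True).as_matrix()@np.diag([-1,1,-1.])
E
python3 - <<'E'
from h import *
T=toolR(-3)
p,R=plan([([.581,.051,.13],T,32)])
E
```

```text
32 max 23.15167380558045 0.7 end [0.5811 0.0511 0.1303]
[{"slide":[-3,-2,1],"rotation":[0,0,-0.1]},{"slide":[-9,-6,1],"rotation":[0,0,-0.3]},{"slide":[-15,-11,3],"rotation":[0,0,-0.6]},{"slide":[-17,-12,4],"rotation":[0,0,-0.7]},{"slide":[-18,-13,3],"rotation":[0,0,-0.6]},{"slide":[-17,-13,4],"rotation":[0,0,-0.7]},{"slide":[-17,-13,3],"rotation":[0,0,-0.6]},{"slide":[-18,-14,4],"rotation":[0,0,-0.7]},{"slide":[-16,-14,3],"rotation":[0,0,-0.7]},{"slide":[-17,-13,4],"rotation":[0,0,-0.6]},{"slide":[-17,-14,3],"rotation":[0,0,-0.7]},{"slide":[-16,-15,4],"rotation":[0,0,-0.7]},{"slide":[-16,-14,3],"rotation":[0,0,-0.6]},{"slide":[-17,-15,4],"rotation":[0,0,-0.7]},{"slide":[-15,-15,3],"rotation":[0,0,-0.6]},{"slide":[-16,-15,4],"rotation":[0,0,-0.7]},{"slide":[-16,-15,3],"rotation":[0,0,-0.7]},{"slide":[-15,-15,4],"rotation":[0,0,-0.6]},{"slide":[-15,-16,3],"rotation":[0,0,-0.7]},{"slide":[-15,-15,4],"rotation":[0,0,-0.7]}]
[{"slide":[-15,-16,3],"rotation":[0,0,-0.6]},{"slide":[-15,-16,4],"rotation":[0,0,-0.7]},{"slide":[-14,-16,3],"rotation":[0,0,-0.6]},{"slide":[-15,-17,4],"rotation":[0,0,-0.7]},{"slide":[-14,-16,3],"rotation":[0,0,-0.7]},{"slide":[-14,-17,4],"rotation":[0,0,-0.6]},{"slide":[-13,-17,3],"rotation":[0,0,-0.7]},{"slide":[-14,-17,4],"rotation":[0,0,-0.7]},{"slide":[-13,-17,3],"rotation":[0,0,-0.6]},{"slide":[-11,-14,3],"rotation":[0,0,-0.6]},{"slide":[-7,-9,2],"rotation":[0,0,-0.3]},{"slide":[-2,-3,0],"rotation":[0,0,-0.1]}]
```

Request:
{"method": "jog_arm", "body": {"increments": [{"slide":[-3,-2,1],"rotation":[0,0,-0.1]},{"slide":[-9,-6,1],"rotation":[0,0,-0.3]},{"slide":[-15,-11,3],"rotation":[0,0,-0.6]},{"slide":[-17,-12,4],"rotation":[0,0,-0.7]},{"slide":[-18,-13,3],"rotation":[0,0,-0.6]},{"slide":[-17,-13,4],"rotation":[0,0,-0.7]},{"slide":[-17,-13,3],"rotation":[0,0,-0.6]},{"slide":[-18,-14,4],"rotation":[0,0,-0.7]},{"slide":[-16,-14,3],"rotation":[0,0,-0.7]},{"slide":[-17,-13,4],"rotation":[0,0,-0.6]},{"slide":[-17,-14,3],"rotation":[0,0,-0.7]},{"slide":[-16,-15,4],"rotation":[0,0,-0.7]},{"slide":[-16,-14,3],"rotation":[0,0,-0.6]},{"slide":[-17,-15,4],"rotation":[0,0,-0.7]},{"slide":[-15,-15,3],"rotation":[0,0,-0.6]},{"slide":[-16,-15,4],"rotation":[0,0,-0.7]},{"slide":[-16,-15,3],"rotation":[0,0,-0.7]},{"slide":[-15,-15,4],"rotation":[0,0,-0.6]},{"slide":[-15,-16,3],"rotation":[0,0,-0.7]},{"slide":[-15,-15,4],"rotation":[0,0,-0.7]}], "fingers": 0.7}}

```text
time: 3.67
tool_pos: [0.4562, 0.2405, 0.1662]
tool_rot: [0.0, 0.086, 0.996, -0.0]
contact_force: [0.5, -0.2, -1.3]
gripper_width: 0.7
```

Request:
{"method": "jog_arm", "body": {"increments": [{"slide":[-15,-16,3],"rotation":[0,0,-0.6]},{"slide":[-15,-16,4],"rotation":[0,0,-0.7]},{"slide":[-14,-16,3],"rotation":[0,0,-0.6]},{"slide":[-15,-17,4],"rotation":[0,0,-0.7]},{"slide":[-14,-16,3],"rotation":[0,0,-0.7]},{"slide":[-14,-17,4],"rotation":[0,0,-0.6]},{"slide":[-13,-17,3],"rotation":[0,0,-0.7]},{"slide":[-14,-17,4],"rotation":[0,0,-0.7]},{"slide":[-13,-17,3],"rotation":[0,0,-0.6]},{"slide":[-11,-14,3],"rotation":[0,0,-0.6]},{"slide":[-7,-9,2],"rotation":[0,0,-0.3]},{"slide":[-2,-3,0],"rotation":[0,0,-0.1]},{"slide":[0,0,0]}]}}

```text
invalid input
```

```bash
python3 - <<'E'
from h import *
s=state();print(s["time"],np.round(s["tool_pos"],4),s["gripper_width"]);print(Rt().round(3))
c=optics.grab_frame("wrist");f=c["frame"].copy()
for th,z in(("scoop_grip",.052),("scoop_mouth",.0135),("scoop",0)):
    for r in place_of(th,"wrist")[:2]:
        print(th,round(r["score"],2),np.round(r["uv"]),atz(c,r["uv"],z).round(4))
for p,col in(([.516,.0555,-.055],(0,0,255)),):
        Rz=Ro.from_euler('z',p[2]).as_matrix()
        for P in SC:
            uv=np.array([proj(c,X@Rz.T+[p[0],p[1],0]) for X in P])
            cv2.polylines(f,[cv2.convexHull(uv.astype(np.int32))],True,col,1)
cv2.imwrite("pics/c_wrist.png",f)
E
```

```text
3.6667 [0.4562 0.2405 0.1662] 0.7003413472233865
[[-0.985  0.172  0.   ]
 [ 0.172  0.985 -0.   ]
 [-0.    -0.    -1.   ]]
scoop_mouth 0.88 [134. 238.] [0.4782 0.0595 0.0135]
scoop 0.62 [151. 265.] [0.5139 0.0576 0.    ]
```

View pics/c_wrist.png

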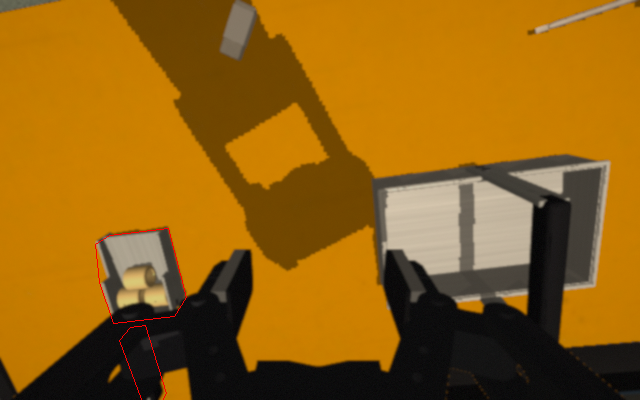

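Request:
{"method": "jog_arm", "body": {"increments": [{"slide":[-15,-16,3],"rotation":[0,0,-0.6]},{"slide":[-15,-16,4],"rotation":[0,0,-0.7]},{"slide":[-14,-16,3],"rotation":[0,0,-0.6]},{"slide":[-15,-17,4],"rotation":[0,0,-0.7]},{"slide":[-14,-16,3],"rotation":[0,0,-0.7]},{"slide":[-14,-17,4],"rotation":[0,0,-0.6]},{"slide":[-13,-17,3],"rotation":[0,0,-0.7]},{"slide":[-14,-17,4],"rotation":[0,0,-0.7]},{"slide":[-13,-17,3],"rotation":[0,0,-0.6]},{"slide":[-11,-14,3],"rotation":[0,0,-0.6]},{"slide":[-7,-9,2],"rotation":[0,0,-0.3]},{"slide":[-2,-3,0],"rotation":[0,0,-0.1]}], "fingers": 0.7}}

```text
time: 4.87
tool_pos: [0.5815, 0.0505, 0.13]
tool_rot: [-0.0, 0.027, 1.0, -0.0]
contact_force: [-1.5, 0.7, -0.3]
gripper_width: 0.697
```

```bash
python3 - <<'E'
from h import *
s=state();print(s["time"],np.round(s["tool_pos"],4),s["gripper_width"]);print(Rt().round(3))
c=optics.grab_frame("wrist");f=c["frame"].copy()
for p,col in(([.516,.0555,-.055],(0,0,255)),):
        Rz=Ro.from_euler('z',p[2]).as_matrix()
        for P in SC:
            uv=np.array([proj(c,X@Rz.T+[p[0],p[1],0]) for X in P])
            cv2.polylines(f,[cv2.convexHull(uv.astype(np.int32))],True,col,1)
cv2.imwrite("pics/c2_wrist.png",f)
plan([([.581,.052,.0335],toolR(-3),12)])
E
```

```text
4.8667 [0.5815 0.0505 0.13  ] 0.6970923240937691
[[-0.999  0.053 -0.   ]
 [ 0.053  0.999 -0.   ]
 [ 0.    -0.    -1.   ]]
12 max 11.045361017187261 0.0 end [0.5814 0.0517 0.0332]
[{"slide":[0,0,2]},{"slide":[0,0,5]},{"slide":[0,0,9]},{"slide":[0,0,11]},{"slide":[0,1,11]},{"slide":[0,0,10]},{"slide":[0,0,11]},{"slide":[0,0,11]},{"slide":[0,0,11]},{"slide":[0,0,9]},{"slide":[0,0,5]},{"slide":[0,0,2]}]
```

View pics/c2_wrist.png

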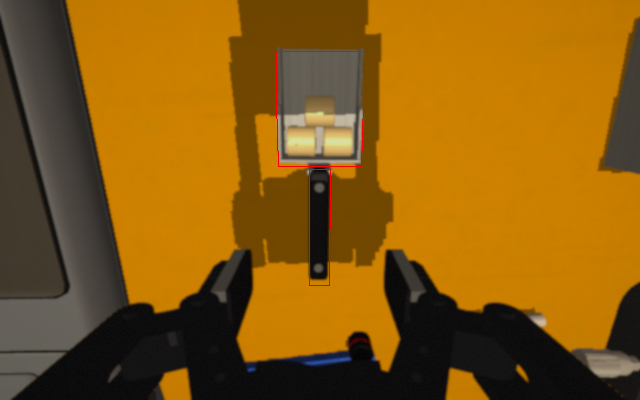

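Request:
{"method": "jog_arm", "body": {"increments": [{"slide":[0,0,2],"rotation":[0,0,0]},{"slide":[0,0,5],"rotation":[0,0,0]},{"slide":[0,0,9],"rotation":[0,0,0]},{"slide":[0,0,11],"rotation":[0,0,0]},{"slide":[0,1,11],"rotation":[0,0,0]},{"slide":[0,0,11],"rotation":[0,0,0]},{"slide":[0,0,11],"rotation":[0,0,0]},{"slide":[0,0,11],"rotation":[0,0,0]},{"slide":[0,0,11],"rotation":[0,0,0]},{"slide":[0,0,8],"rotation":[0,0,0]},{"slide":[0,0,4],"rotation":[0,0,0]},{"slide":[0,0,2],"rotation":[0,0,0]},{"slide":[0,0,0],"rotation":[0,0,0]}], "fingers": 0.7}}

```text
time: 6.0
tool_pos: [0.5811, 0.052, 0.0339]
tool_rot: [-0.0, 0.026, 1.0, -0.0]
contact_force: [-0.7, -0.7, 0.3]
gripper_width: 0.7
```

Request:
{"method": "jog_arm", "body": {"increments": [{"slide":[0,0,0],"rotation":[0,0,0]},{"slide":[0,0,0],"rotation":[0,0,0]},{"slide":[0,0,0],"rotation":[0,0,0]},{"slide":[0,0,0],"rotation":[0,0,0]},{"slide":[0,0,0],"rotation":[0,0,0]},{"slide":[0,0,0],"rotation":[0,0,0]},{"slide":[0,0,0],"rotation":[0,0,0]},{"slide":[0,0,0],"rotation":[0,0,0]},{"slide":[0,0,0],"rotation":[0,0,0]},{"slide":[0,0,0],"rotation":[0,0,0]}], "fingers": 0}}

```text
time: 6.83
tool_pos: [0.5819, 0.0519, 0.035]
tool_rot: [0.001, 0.026, 1.0, -0.0]
contact_force: [0.1, -0.5, 5.9]
gripper_width: 0.148
```

Request:
{"method": "jog_arm", "body": {"increments": [{"slide":[0,0,-1],"rotation":[0,0,0]},{"slide":[0,0,-3],"rotation":[0,0,0]},{"slide":[0,0,-6],"rotation":[0,0,0]},{"slide":[0,0,-9],"rotation":[0,0,0]},{"slide":[0,0,-12],"rotation":[0,0,0]},{"slide":[0,0,-12],"rotation":[0,0,0]},{"slide":[0,0,-12],"rotation":[0,0,0]},{"slide":[0,0,-12],"rotation":[0,0,0]},{"slide":[0,0,-12],"rotation":[0,0,0]},{"slide":[0,0,-12],"rotation":[0,0,0]},{"slide":[0,0,-8],"rotation":[0,0,0]},{"slide":[0,0,-4],"rotation":[0,0,0]},{"slide":[0,0,-2],"rotation":[0,0,0]},{"slide":[0,0,0],"rotation":[0,0,0]}], "fingers": 0}}

```text
time: 8.0
tool_pos: [0.5812, 0.0521, 0.1396]
tool_rot: [0.0, 0.026, 1.0, 0.0]
contact_force: [-0.2, 0.3, -2.3]
gripper_width: 0.156
```

```bash
python3 - <<'E'
from h import *
s=state();print(s["time"],np.round(s["tool_pos"],4),s["contact_force"],s["gripper_width"]);print(Rt().round(3))
c=optics.grab_frame("wrist");cv2.imwrite("pics/d_wrist.png",c["frame"])
c=optics.grab_frame("side");cv2.imwrite("pics/d_side.png",cv2.resize(c["frame"][180:300,240:440],None,fx=3,fy=3))
E
```

```text
8.0 [0.5812 0.0521 0.1396] [-0.21109079  0.28150956 -2.29238179] 0.15648794209088432
[[-0.999  0.053  0.   ]
 [ 0.053  0.999 -0.   ]
 [-0.     0.    -1.   ]]
```

View pics/d_wrist.png

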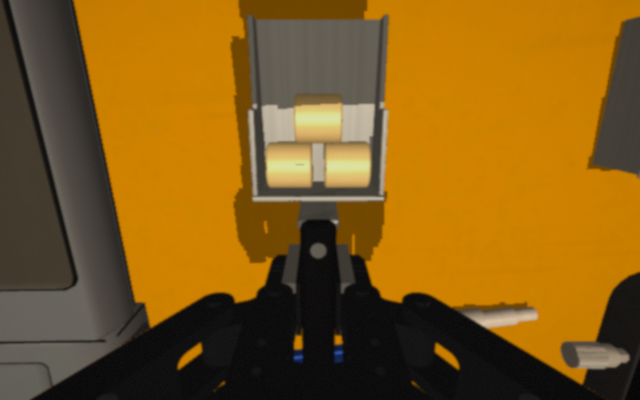

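View pics/d_side.png

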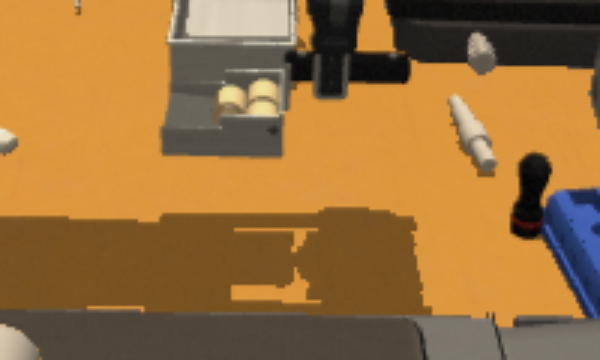

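```bash
python3 - <<'E'
from h import *
T=toolR(-3)
p,R=plan([([.651,.3225,.139],T,24)])
p,R=plan([([.651,.3225,.087],T,8)],p,R)
E
```

```text
24 max 13.341664064126334 0.1 end [0.651  0.3227 0.1394]
[{"slide":[0,2,0]},{"slide":[-2,7,0]},{"slide":[-2,11,0]},{"slide":[-3,13,0]},{"slide":[-2,13,0]},{"slide":[-3,13,0]},{"slide":[-3,13,0]},{"slide":[-2,13,0]},{"slide":[-3,13,0]},{"slide":[-3,13,0]},{"slide":[-2,13,0]},{"slide":[-3,13,0]},{"slide":[-3,13,0]},{"slide":[-2,13,0]},{"slide":[-3,13,0],"rotation":[0,-0.1,0]},{"slide":[-3,13,0]},{"slide":[-2,13,0]},{"slide":[-3,13,0]},{"slide":[-3,13,0]},{"slide":[-2,13,-1]}]
[{"slide":[-3,13,0]},{"slide":[-2,11,0]},{"slide":[-2,7,0]},{"slide":[0,2,0]}]
8 max 9.0 0.0 end [0.6511 0.3227 0.0874]
[{"slide":[0,0,2]},{"slide":[0,0,7]},{"slide":[0,0,8]},{"slide":[0,0,9]},{"slide":[0,0,9]},{"slide":[0,0,9]},{"slide":[0,0,6]},{"slide":[0,0,2]}]
```

Request:
{"method": "jog_arm", "body": {"increments": [{"slide":[0,2,0],"rotation":[0,0,0]},{"slide":[-2,7,0],"rotation":[0,0,0]},{"slide":[-2,11,0],"rotation":[0,0,0]},{"slide":[-3,13,0],"rotation":[0,0,0]},{"slide":[-2,13,0],"rotation":[0,0,0]},{"slide":[-3,13,0],"rotation":[0,0,0]},{"slide":[-3,13,0],"rotation":[0,0,0]},{"slide":[-2,13,0],"rotation":[0,0,0]},{"slide":[-3,13,0],"rotation":[0,0,0]},{"slide":[-3,13,0],"rotation":[0,0,0]},{"slide":[-2,13,0],"rotation":[0,0,0]},{"slide":[-3,13,0],"rotation":[0,0,0]},{"slide":[-3,13,0],"rotation":[0,0,0]},{"slide":[-2,13,0],"rotation":[0,0,0]},{"slide":[-3,13,0],"rotation":[0,0,0]},{"slide":[-3,13,0],"rotation":[0,0,0]},{"slide":[-2,13,0],"rotation":[0,0,0]},{"slide":[-3,13,0],"rotation":[0,0,0]},{"slide":[-3,13,0],"rotation":[0,0,0]},{"slide":[-2,13,0],"rotation":[0,0,0]}], "fingers": 0}}

```text
time: 9.77
tool_pos: [0.6433, 0.2914, 0.1393]
tool_rot: [0.0, 0.026, 1.0, -0.0]
contact_force: [0.0, -0.5, -2.5]
gripper_width: 0.148
```

Request:
{"method": "jog_arm", "body": {"increments": [{"slide":[-3,13,0],"rotation":[0,0,0]},{"slide":[-2,11,0],"rotation":[0,0,0]},{"slide":[-2,7,0],"rotation":[0,0,0]},{"slide":[0,2,0],"rotation":[0,0,0]},{"slide":[0,0,2],"rotation":[0,0,0]},{"slide":[0,0,6],"rotation":[0,0,0]},{"slide":[0,0,8],"rotation":[0,0,0]},{"slide":[0,0,9],"rotation":[0,0,0]},{"slide":[0,0,9],"rotation":[0,0,0]},{"slide":[0,0,6],"rotation":[0,0,0]},{"slide":[0,0,2],"rotation":[0,0,0]},{"slide":[0,0,0],"rotation":[0,0,0]}], "fingers": 0}}

```text
time: 10.77
tool_pos: [0.6508, 0.3223, 0.0957]
tool_rot: [-0.001, 0.026, 1.0, -0.0]
contact_force: [-0.0, 0.1, -2.8]
gripper_width: 0.151
```

```bash
python3 - <<'E'
from h import *
s=state();print(s["time"],np.round(s["tool_pos"],4),s["contact_force"],s["gripper_width"]);print(Rt().round(3))
c=optics.grab_frame("wrist");cv2.imwrite("pics/e_wrist.png",c["frame"])
c=optics.grab_frame("side");cv2.imwrite("pics/e_side.png",cv2.resize(c["frame"][130:230,260:420],None,fx=4,fy=4))
E
```

```text
10.7667 [0.6508 0.3223 0.0957] [-0.02035019  0.05420795 -2.81300341] 0.15141765199793417
[[-0.999  0.053 -0.002]
 [ 0.053  0.999 -0.001]
 [ 0.002 -0.001 -1.   ]]
```

View pics/e_wrist.png

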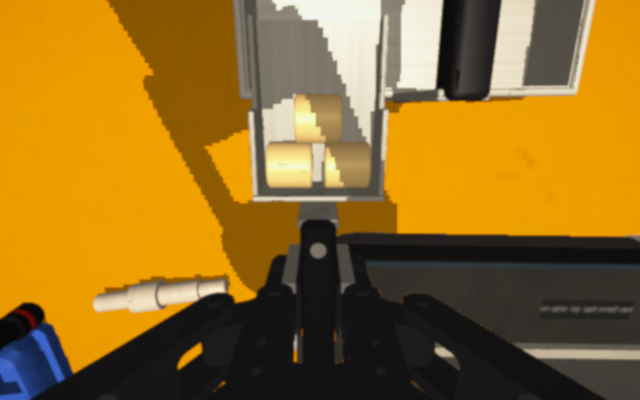

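View pics/e_side.png

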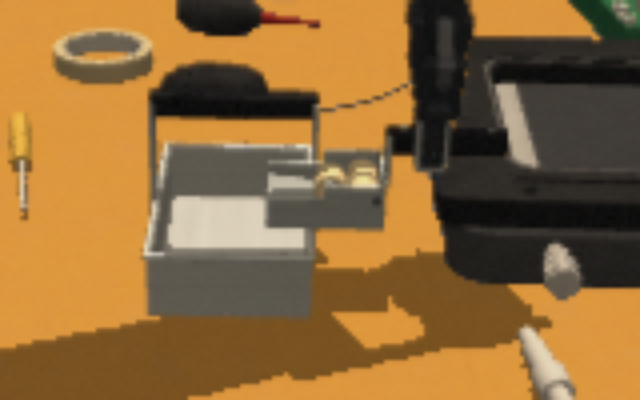

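```bash
python3 - <<'E'
from h import *
Rz=Ro.from_euler('z',-3,degrees=True).as_matrix()
M=np.array([.546,.328,.066])
w=[]
for th in [0.5,2,4,6.5,9.5,12.5,15.5,18.5,21.5,24.5,27.5,30.5,33.5,36.5,39.5,42.5,45.5,48.5,50.5,51.5]:
    z=M+[0,0,.009*max(0,1-th/12)]
    t=np.radians(th);c,s=np.cos(t),np.sin(t)
    w.append((z+Rz@[.105*c-.021*s,0,.105*s+.021*c],toolR(-3,th),1))
plan(w)
E
```

```text
20 max 6.082762530298219 3.0 end [0.5951 0.3257 0.1608]
[{"slide":[1,0,1],"rotation":[0,-0.5,0]},{"slide":[1,0,-2],"rotation":[0,-1.5,0]},{"slide":[0,0,-2],"rotation":[0,-2,0]},{"slide":[2,0,-3],"rotation":[0,-2.5,0]},{"slide":[1,0,-3],"rotation":[0,-3,0]},{"slide":[2,0,-3],"rotation":[0,-3,0]},{"slide":[1,0,-6],"rotation":[0,-3,0]},{"slide":[1,0,-5],"rotation":[0,-3,0]},{"slide":[1,0,-6],"rotation":[0,-3,0]},{"slide":[2,0,-5],"rotation":[0,-3,0]},{"slide":[1,0,-6],"rotation":[0,-3,0]},{"slide":[1,0,-5],"rotation":[0,-3,0]},{"slide":[1,0,-6],"rotation":[0,-3,0]},{"slide":[2,0,-5],"rotation":[0,-3,0]},{"slide":[1,0,-6],"rotation":[0,-3,0]},{"slide":[1,0,-5],"rotation":[0,-3,0]},{"slide":[1,0,-6],"rotation":[0,-3,0]},{"slide":[2,0,-5],"rotation":[0,-3,0]},{"slide":[0,0,-4],"rotation":[0,-2,0]},{"slide":[1,0,-1],"rotation":[0,-1,0]}]
```

Request:
{"method": "jog_arm", "body": {"increments": [{"slide":[1,0,1],"rotation":[0,-0.5,0]},{"slide":[1,0,-2],"rotation":[0,-1.5,0]},{"slide":[0,0,-2],"rotation":[0,-2,0]},{"slide":[2,0,-3],"rotation":[0,-2.5,0]},{"slide":[1,0,-3],"rotation":[0,-3,0]},{"slide":[2,0,-3],"rotation":[0,-3,0]},{"slide":[1,0,-6],"rotation":[0,-3,0]},{"slide":[1,0,-5],"rotation":[0,-3,0]},{"slide":[1,0,-6],"rotation":[0,-3,0]},{"slide":[2,0,-5],"rotation":[0,-3,0]},{"slide":[1,0,-6],"rotation":[0,-3,0]},{"slide":[1,0,-5],"rotation":[0,-3,0]},{"slide":[1,0,-6],"rotation":[0,-3,0]},{"slide":[2,0,-5],"rotation":[0,-3,0]},{"slide":[1,0,-6],"rotation":[0,-3,0]},{"slide":[1,0,-5],"rotation":[0,-3,0]},{"slide":[1,0,-6],"rotation":[0,-3,0]},{"slide":[2,0,-5],"rotation":[0,-3,0]},{"slide":[0,0,-4],"rotation":[0,-2,0]},{"slide":[1,0,-1],"rotation":[0,-1,0]}], "fingers": 0}}

```text
time: 12.53
tool_pos: [0.5941, 0.3261, 0.1615]
tool_rot: [0.435, 0.024, 0.9, -0.011]
contact_force: [-0.4, -0.1, -1.1]
gripper_width: 0.154
```

```bash
python3 - <<'E'
from h import *
s=state();print(s["time"],np.round(s["tool_pos"],4),s["contact_force"],s["gripper_width"]);print(Rt().round(3))
c=optics.grab_frame("wrist");cv2.imwrite("pics/f_wrist.png",c["frame"])
c=optics.grab_frame("side");cv2.imwrite("pics/f_side.png",cv2.resize(c["frame"][110:230,240:420],None,fx=4,fy=4))
c=optics.grab_frame("scene");cv2.imwrite("pics/f_scene.png",cv2.resize(c["frame"][110:290,140:400],None,fx=3,fy=3))
E
```

```text
12.5333 [0.5941 0.3261 0.1615] [-0.4479893  -0.07533914 -1.14820471] 0.15406386500553365
[[-0.62   0.052  0.783]
 [ 0.033  0.999 -0.04 ]
 [-0.784  0.001 -0.621]]
```

View pics/f_side.png

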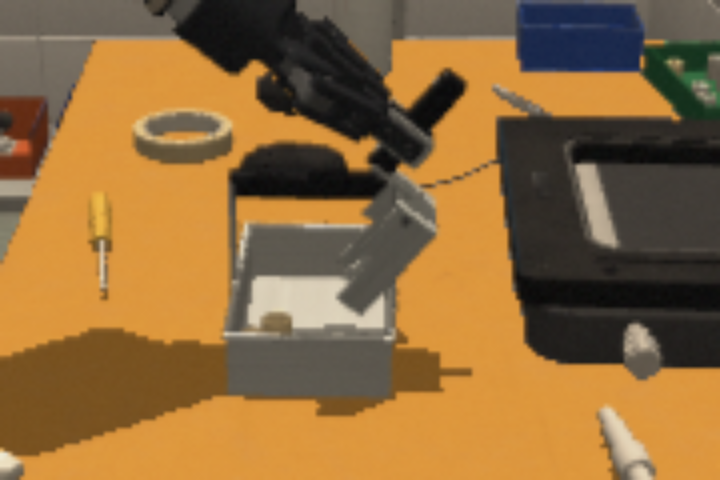

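View pics/f_scene.png

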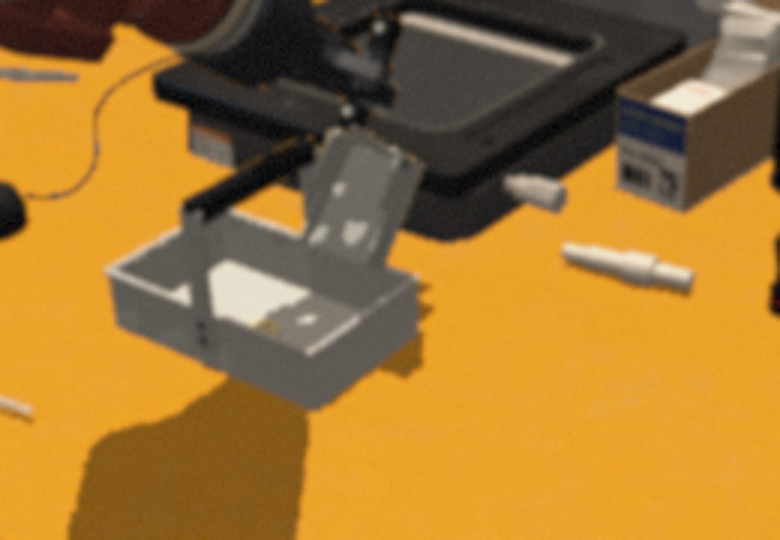

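View pics/f_wrist.png

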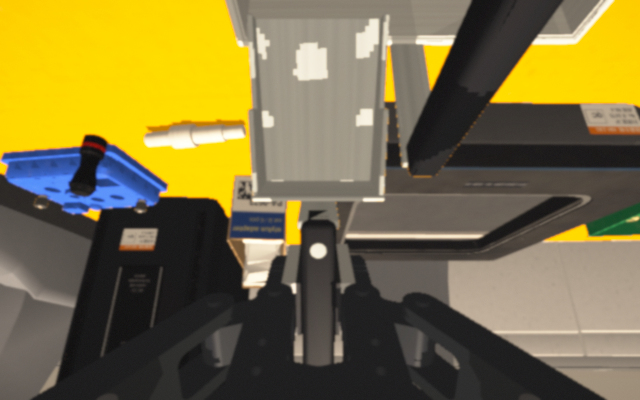

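```bash
python3 - <<'E'
from h import *
T=toolR(-3)
p,R=plan([([.60,.325,.18],toolR(-3,45),4),([.65,.315,.17],T,12)])
p,R=plan([([.581,.052,.135],T,20)],p,R)
p,R=plan([([.581,.052,.036],T,14)],p,R)
E
```

```text
16 max 6.782329983125268 5.0 end [0.6498 0.3151 0.1704]
[{"slide":[-3,0,-1],"rotation":[0,1.1,0]},{"slide":[-6,0,-3],"rotation":[0,2.2,0]},{"slide":[-6,-1,-3],"rotation":[0,2.1,0]},{"slide":[-3,0,-1],"rotation":[0,1.1,0]},{"slide":[-1,0,1],"rotation":[0,0.8,0]},{"slide":[-1,-1,2],"rotation":[0,2.5,0]},{"slide":[-3,0,4],"rotation":[0,4.2,0]},{"slide":[-4,-1,4],"rotation":[0,5,0]},{"slide":[-4,-1,4],"rotation":[0,5,0]},{"slide":[-4,-1,4],"rotation":[0,5,0]},{"slide":[-5,0,3],"rotation":[0,5,0]},{"slide":[-5,-1,3],"rotation":[0,5,0]},{"slide":[-5,-1,2],"rotation":[0,5,0]},{"slide":[-4,-1,1],"rotation":[0,4.2,0]},{"slide":[-3,0,1],"rotation":[0,2.5,0]},{"slide":[-1,0,0],"rotation":[0,0.8,0]}]
20 max 16.61324772583615 0.0 end [0.5809 0.0523 0.1352]
[{"slide":[1,-3,0]},{"slide":[1,-7,1]},{"slide":[3,-13,2]},{"slide":[3,-16,2]},{"slide":[3,-16,2]},{"slide":[4,-15,2]},{"slide":[3,-16,2]},{"slide":[3,-16,2]},{"slide":[3,-15,3]},{"slide":[3,-16,2]},{"slide":[4,-16,2]},{"slide":[3,-15,2]},{"slide":[3,-16,2]},{"slide":[3,-16,2]},{"slide":[4,-15,2]},{"slide":[3,-16,2]},{"slide":[3,-16,2]},{"slide":[3,-13,2]},{"slide":[1,-8,1]},{"slide":[1,-2,0]}]
14 max 9.0 0.0 end [0.581  0.0524 0.0362]
[{"slide":[0,0,2]},{"slide":[0,0,4]},{"slide":[0,0,8]},{"slide":[0,0,9]},{"slide":[0,0,9]},{"slide":[0,0,9]},{"slide":[0,0,9]},{"slide":[0,0,9]},{"slide":[0,0,9]},{"slide":[0,0,9]},{"slide":[0,0,9]},{"slide":[0,0,7]},{"slide":[0,0,5]},{"slide":[0,0,1]}]
```

Request:
{"method": "jog_arm", "body": {"increments": [{"slide":[-3,0,-1],"rotation":[0,1,0]},{"slide":[-6,0,-3],"rotation":[0,2.5,0]},{"slide":[-6,-1,-3],"rotation":[0,2,0]},{"slide":[-3,0,-1],"rotation":[0,1,0]},{"slide":[-1,0,1],"rotation":[0,0.8,0]},{"slide":[-1,-1,2],"rotation":[0,2.5,0]},{"slide":[-3,0,4],"rotation":[0,4.2,0]},{"slide":[-4,-1,4],"rotation":[0,5,0]},{"slide":[-4,-1,4],"rotation":[0,5,0]},{"slide":[-4,-1,4],"rotation":[0,5,0]},{"slide":[-5,0,3],"rotation":[0,5,0]},{"slide":[-5,-1,3],"rotation":[0,5,0]},{"slide":[-5,-1,2],"rotation":[0,5,0]},{"slide":[-4,-1,1],"rotation":[0,4.2,0]},{"slide":[-3,0,1],"rotation":[0,2.5,0]},{"slide":[-1,0,0],"rotation":[0,0.8,0]}], "fingers": 0}}

```text
time: 14.02
tool_pos: [0.6526, 0.3142, 0.1706]
tool_rot: [0.0, 0.027, 1.0, 0.001]
contact_force: [1.0, 0.0, -0.8]
gripper_width: 0.151
```

Request:
{"method": "jog_arm", "body": {"increments": [{"slide":[1,-3,0],"rotation":[0,0,0]},{"slide":[1,-7,1],"rotation":[0,0,0]},{"slide":[3,-13,2],"rotation":[0,0,0]},{"slide":[3,-16,2],"rotation":[0,0,0]},{"slide":[3,-16,2],"rotation":[0,0,0]},{"slide":[4,-15,2],"rotation":[0,0,0]},{"slide":[3,-16,2],"rotation":[0,0,0]},{"slide":[3,-16,2],"rotation":[0,0,0]},{"slide":[3,-15,3],"rotation":[0,0,0]},{"slide":[3,-16,2],"rotation":[0,0,0]},{"slide":[4,-16,2],"rotation":[0,0,0]},{"slide":[3,-15,2],"rotation":[0,0,0]},{"slide":[3,-16,2],"rotation":[0,0,0]},{"slide":[3,-16,2],"rotation":[0,0,0]},{"slide":[4,-15,2],"rotation":[0,0,0]},{"slide":[3,-16,2],"rotation":[0,0,0]},{"slide":[3,-16,2],"rotation":[0,0,0]},{"slide":[3,-13,2],"rotation":[0,0,0]},{"slide":[1,-8,1],"rotation":[0,0,0]},{"slide":[1,-2,0],"rotation":[0,0,0]}], "fingers": 0}}

```text
time: 15.68
tool_pos: [0.5808, 0.0506, 0.1344]
tool_rot: [-0.0, 0.027, 1.0, -0.0]
contact_force: [1.2, -0.6, -1.4]
gripper_width: 0.145
```

```bash
python3 - <<'E'
from h import *
s=state();print(s["time"],np.round(s["tool_pos"],4),s["contact_force"],s["gripper_width"]);print(Rt().round(3))
c=optics.grab_frame("side");cv2.imwrite("pics/g_side.png",cv2.resize(c["frame"][120:300,240:440],None,fx=3,fy=3))
plan([([.581,.052,.039],toolR(-3),13)])
E
```

```text
15.6833 [0.5808 0.0506 0.1344] [ 1.19959086 -0.60513948 -1.36244723] 0.1454174039140662
[[-0.999  0.054 -0.   ]
 [ 0.054  0.999 -0.   ]
 [ 0.    -0.    -1.   ]]
13 max 10.04987562112089 0.1 end [0.5809 0.052  0.0386]
[{"slide":[0,0,2]},{"slide":[0,0,4]},{"slide":[0,0,8]},{"slide":[0,0,10]},{"slide":[0,0,9]},{"slide":[0,0,10]},{"slide":[0,1,10],"rotation":[0,0,-0.1]},{"slide":[0,0,9]},{"slide":[0,0,10]},{"slide":[0,0,9]},{"slide":[0,0,8]},{"slide":[0,0,5]},{"slide":[0,0,2]}]
```

View pics/g_side.png

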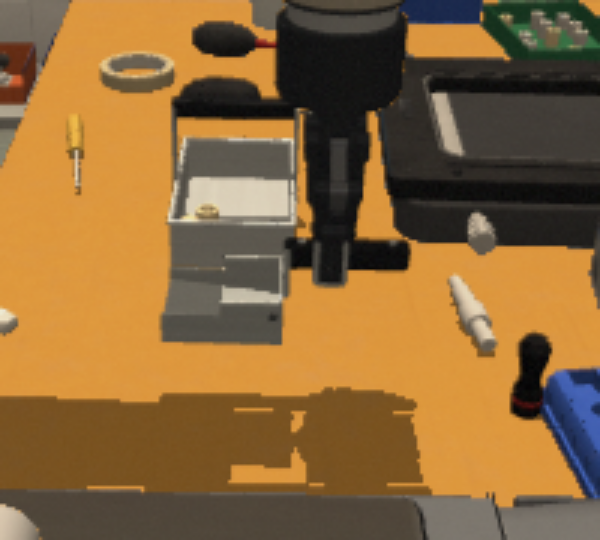

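Scoop is empty and level, held at side pixels ~(295–375, 200–235). Lowering it.

Request:
{"method": "jog_arm", "body": {"increments": [{"slide":[0,0,2],"rotation":[0,0,0]},{"slide":[0,0,4],"rotation":[0,0,0]},{"slide":[0,0,8],"rotation":[0,0,0]},{"slide":[0,0,10],"rotation":[0,0,0]},{"slide":[0,0,10],"rotation":[0,0,0]},{"slide":[0,1,10],"rotation":[0,0,0]},{"slide":[0,0,10],"rotation":[0,0,0]},{"slide":[0,0,10],"rotation":[0,0,0]},{"slide":[0,0,10],"rotation":[0,0,0]},{"slide":[0,0,9],"rotation":[0,0,0]},{"slide":[0,0,7],"rotation":[0,0,0]},{"slide":[0,0,5],"rotation":[0,0,0]},{"slide":[0,0,1],"rotation":[0,0,0]},{"slide":[0,0,1],"rotation":[0,0,0]},{"slide":[0,0,0],"rotation":[0,0,0]}], "fingers": 0}}

```text
time: 16.98
tool_pos: [0.5816, 0.053, 0.0381]
tool_rot: [0.0, 0.026, 1.0, -0.0]
contact_force: [-0.4, 0.6, -1.7]
gripper_width: 0.151
```

Request:
{"method": "jog_arm", "body": {"increments": [{"slide":[0,0,1],"rotation":[0,0,0]},{"slide":[0,0,1],"rotation":[0,0,0]},{"slide":[0,0,1],"rotation":[0,0,0]},{"slide":[0,0,0],"rotation":[0,0,0]}], "fingers": 0}}

```text
time: 17.32
tool_pos: [0.5816, 0.053, 0.0352]
tool_rot: [0.0, 0.026, 1.0, -0.0]
contact_force: [0.2, 0.6, -1.2]
gripper_width: 0.157
```

Request:
{"method": "jog_arm", "body": {"increments": [{"slide":[0,0,0.5],"rotation":[0,0,0]},{"slide":[0,0,0.5],"rotation":[0,0,0]},{"slide":[0,0,0],"rotation":[0,0,0]}], "fingers": 0}}

```text
time: 17.57
tool_pos: [0.5818, 0.053, 0.035]
tool_rot: [0.0, 0.026, 1.0, -0.0]
contact_force: [-1.3, 0.0, 4.6]
gripper_width: 0.15
```

Request:
{"method": "jog_arm", "body": {"increments": [{"slide":[0,0,0],"rotation":[0,0,0]},{"slide":[0,0,0],"rotation":[0,0,0]},{"slide":[0,0,0],"rotation":[0,0,0]},{"slide":[0,0,0],"rotation":[0,0,0]},{"slide":[0,0,0],"rotation":[0,0,0]}], "fingers": 0.6}}

```text
time: 17.98
tool_pos: [0.581, 0.0531, 0.0334]
tool_rot: [-0.0, 0.026, 1.0, 0.0]
contact_force: [0.6, -0.5, 0.0]
gripper_width: 0.601
```

Request:
{"method": "jog_arm", "body": {"increments": [{"slide":[0,0,-2],"rotation":[0,0,0]},{"slide":[0,0,-5],"rotation":[0,0,0]},{"slide":[0,0,-12],"rotation":[0,0,0]},{"slide":[0,0,-20],"rotation":[0,0,0]},{"slide":[0,0,-24],"rotation":[0,0,0]},{"slide":[0,0,-24],"rotation":[0,0,0]},{"slide":[0,0,-24],"rotation":[0,0,0]},{"slide":[0,0,-24],"rotation":[0,0,0]},{"slide":[0,0,-24],"rotation":[0,0,0]},{"slide":[0,0,-18],"rotation":[0,0,0]},{"slide":[0,0,-10],"rotation":[0,0,0]},{"slide":[0,0,-3],"rotation":[0,0,0]}], "fingers": 0.6}}

```text
time: 18.98
tool_pos: [0.5825, 0.053, 0.2275]
tool_rot: [0.003, 0.026, 1.0, -0.0]
contact_force: [0.2, -0.7, 0.2]
gripper_width: 0.604
```

```bash
python3 - <<'E'
from h import *
s=state();print(s["time"],np.round(s["tool_pos"],4),s["contact_force"],s["gripper_width"])
cams={n:optics.grab_frame(n) for n in("scene","side")}
cv2.imwrite("pics/h_side.png",cv2.resize(cams["side"]["frame"][120:300,240:440],None,fx=3,fy=3))
cv2.imwrite("pics/h_scene.png",cv2.resize(cams["scene"]["frame"][140:300,160:420],None,fx=3,fy=3))
fit(CA,[.522,.379,-.04],"carrier",cams)
for n in cams:
  for r in place_of("bushing_1",n): print(n,round(r["score"],2),np.round(r["uv"]),atz(cams[n],r["uv"],.012).round(3))
E
```

```text
18.9833 [0.5825 0.053  0.2275] [ 0.20557659 -0.71559699  0.16034778] 0.6038635236650417
scene [(0.95, [175.0, 152.4, 279.7, 245.3], 5028)]
side [(0.76, [297.4, 152.8, 338.8, 207.4], 2032)]
carrier None [523.4 380.6  -5.7] mm,mm,crad; deg -3.3 0.154
carrier ['scene'] [526.3 381.8  -5. ] mm,mm,crad; deg -2.9 0.047
carrier ['side'] [521.8 381.2  -4.5] mm,mm,crad; deg -2.6 0.086
scene 0.56 [227. 226.] [0.491 0.353 0.012]
side 0.5 [310. 194.] [0.498 0.347 0.012]
```

View pics/h_side.png

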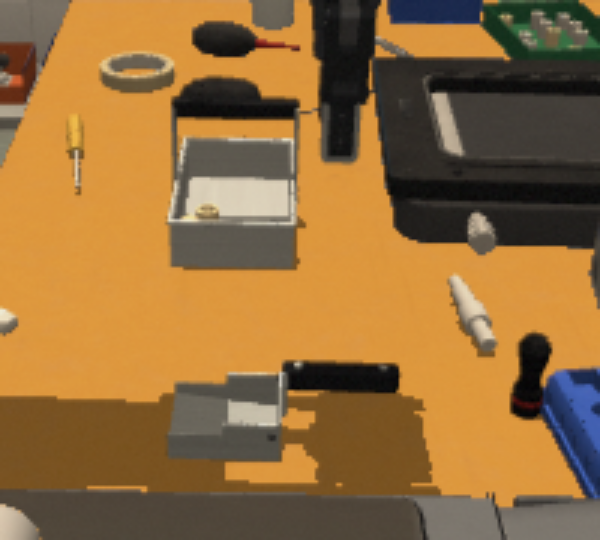

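View pics/h_scene.png

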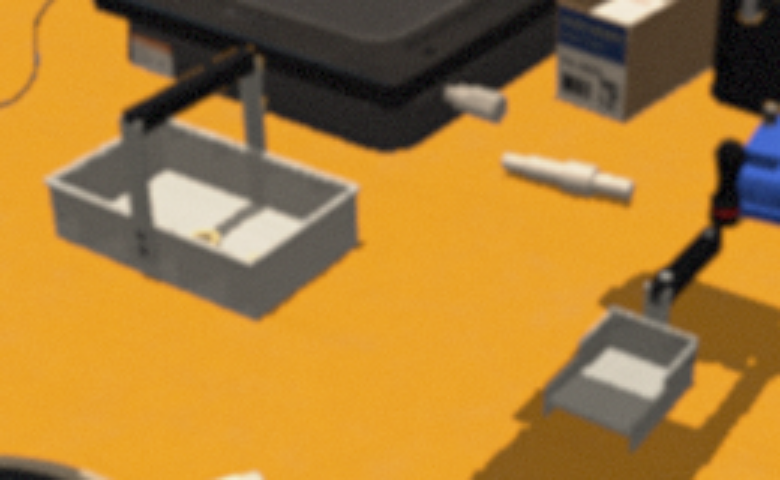

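```bash
python3 - <<'E'
from h import *
plan([([.522,.38,.20],toolR(-2.5),20)])
E
```

```text
20 max 19.672315572906 0.14142135623730953 end [0.522  0.3803 0.1999]
[{"slide":[1,3,0]},{"slide":[2,10,1]},{"slide":[4,16,1]},{"slide":[4,19,1],"rotation":[0,0,-0.1]},{"slide":[4,19,2]},{"slide":[5,19,1]},{"slide":[4,19,1],"rotation":[0,-0.1,-0.1]},{"slide":[5,19,1]},{"slide":[4,19,2]},{"slide":[4,19,1],"rotation":[0,0,-0.1]},{"slide":[5,19,1]},{"slide":[4,19,2]},{"slide":[4,19,1],"rotation":[0,0,-0.1]},{"slide":[5,19,1]},{"slide":[4,19,1]},{"slide":[4,19,2],"rotation":[0,-0.1,0]},{"slide":[5,19,1],"rotation":[0,0,-0.1]},{"slide":[3,16,1]},{"slide":[2,10,1]},{"slide":[1,3,0]}]
```

Request:
{"method": "jog_arm", "body": {"increments": [{"slide":[1,3,0],"rotation":[0,0,0]},{"slide":[2,10,1],"rotation":[0,0,0]},{"slide":[4,16,1],"rotation":[0,0,0]},{"slide":[4,19,1],"rotation":[0,0,-0.1]},{"slide":[4,19,2],"rotation":[0,0,0]},{"slide":[5,19,1],"rotation":[0,0,0]},{"slide":[4,19,1],"rotation":[0,0,-0.1]},{"slide":[5,19,1],"rotation":[0,0,0]},{"slide":[4,19,2],"rotation":[0,0,0]},{"slide":[4,19,1],"rotation":[0,0,-0.1]},{"slide":[5,19,1],"rotation":[0,0,0]},{"slide":[4,19,2],"rotation":[0,0,0]},{"slide":[4,19,1],"rotation":[0,0,-0.1]},{"slide":[5,19,1],"rotation":[0,0,0]},{"slide":[4,19,1],"rotation":[0,0,0]},{"slide":[4,19,2],"rotation":[0,0,0]},{"slide":[5,19,1],"rotation":[0,0,-0.1]},{"slide":[3,16,1],"rotation":[0,0,0]},{"slide":[2,10,1],"rotation":[0,0,0]},{"slide":[1,3,0],"rotation":[0,0,0]}], "fingers": 0.6}}

```text
time: 20.95
tool_pos: [0.5222, 0.3819, 0.2011]
tool_rot: [-0.0, 0.021, 1.0, -0.0]
contact_force: [-0.7, -0.4, 0.7]
gripper_width: 0.602
```

```bash
python3 - <<'E'
from h import *
s=state();print(s["time"],np.round(s["tool_pos"],4),s["contact_force"],s["gripper_width"]);print(Rt().round(3))
c=optics.grab_frame("wrist");f=c["frame"].copy()
for r in place_of("carrier_grip","wrist")[:2]: print(round(r["score"],2),np.round(r["uv"]),atz(c,r["uv"],.117).round(4))
p=[.523,.381,-.047]
Rz=Ro.from_euler('z',p[2]).as_matrix()
for P in CA:
    uv=np.array([proj(c,X@Rz.T+[p[0],p[1],0]) for X in P])
    cv2.polylines(f,[cv2.convexHull(uv.astype(np.int32))],True,(0,0,255),1)
cv2.imwrite("pics/i_wrist.png",f)
E
```

```text
20.95 [0.5222 0.3819 0.2011] [-0.70614895 -0.38850102  0.7328739 ] 0.6019700215096655
[[-0.999  0.042 -0.001]
 [ 0.042  0.999 -0.   ]
 [ 0.001 -0.    -1.   ]]
0.64 [316. 207.] [0.5216 0.3806 0.117 ]
0.22 [290. 149.] [0.4799 0.3649 0.117 ]
```

View pics/i_wrist.png

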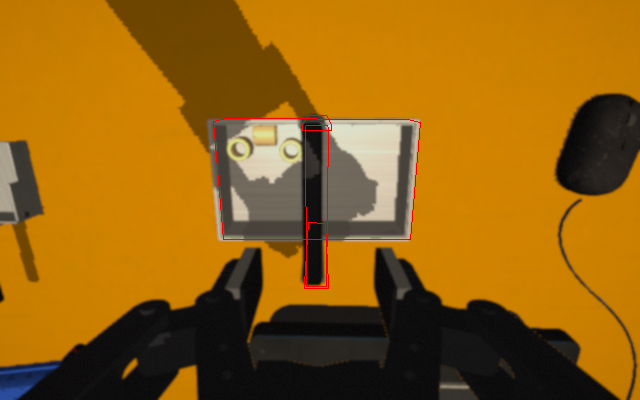

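Request:
{"method": "jog_arm", "body": {"increments": [{"slide":[0,-1,2],"rotation":[0,0,0]},{"slide":[0,-1,5],"rotation":[0,0,0]},{"slide":[0,0,9],"rotation":[0,0,0]},{"slide":[0,0,11],"rotation":[0,0,0]},{"slide":[0,0,12],"rotation":[0,0,0]},{"slide":[0,0,12],"rotation":[0,0,0]},{"slide":[0,0,12],"rotation":[0,0,0]},{"slide":[0,0,12],"rotation":[0,0,0]},{"slide":[0,0,11],"rotation":[0,0,0]},{"slide":[0,0,9],"rotation":[0,0,0]},{"slide":[0,0,5],"rotation":[0,0,0]},{"slide":[0,0,3],"rotation":[0,0,0]},{"slide":[0,0,0],"rotation":[0,0,0]}], "fingers": 0.6}}

```text
time: 22.13
tool_pos: [0.5227, 0.3781, 0.098]
tool_rot: [-0.0, 0.022, 1.0, -0.0]
contact_force: [-0.1, -0.4, -0.7]
gripper_width: 0.601
```

Request:
{"method": "jog_arm", "body": {"increments": [{"slide":[0,0,0],"rotation":[0,0,0]},{"slide":[0,0,0],"rotation":[0,0,0]},{"slide":[0,0,0],"rotation":[0,0,0]},{"slide":[0,0,0],"rotation":[0,0,0]},{"slide":[0,0,0],"rotation":[0,0,0]},{"slide":[0,0,0],"rotation":[0,0,0]},{"slide":[0,0,0],"rotation":[0,0,0]},{"slide":[0,0,0],"rotation":[0,0,0]},{"slide":[0,0,0],"rotation":[0,0,0]},{"slide":[0,0,0],"rotation":[0,0,0]}], "fingers": 0}}

```text
time: 22.97
tool_pos: [0.5235, 0.3782, 0.0998]
tool_rot: [0.001, 0.022, 1.0, 0.0]
contact_force: [-0.5, -2.5, 6.0]
gripper_width: 0.154
```

Gripped at the right width. Lifting gently by about 115 mm.

Request:
{"method": "jog_arm", "body": {"increments": [{"slide":[0,0,-1],"rotation":[0,0,0]},{"slide":[0,0,-2],"rotation":[0,0,0]},{"slide":[0,0,-4],"rotation":[0,0,0]},{"slide":[0,0,-6],"rotation":[0,0,0]},{"slide":[0,0,-8],"rotation":[0,0,0]},{"slide":[0,0,-8],"rotation":[0,0,0]},{"slide":[0,0,-8],"rotation":[0,0,0]},{"slide":[0,0,-8],"rotation":[0,0,0]},{"slide":[0,0,-8],"rotation":[0,0,0]},{"slide":[0,0,-8],"rotation":[0,0,0]},{"slide":[0,0,-8],"rotation":[0,0,0]},{"slide":[0,0,-8],"rotation":[0,0,0]},{"slide":[0,0,-8],"rotation":[0,0,0]},{"slide":[0,0,-8],"rotation":[0,0,0]},{"slide":[0,0,-8],"rotation":[0,0,0]},{"slide":[0,0,-6],"rotation":[0,0,0]},{"slide":[0,0,-4],"rotation":[0,0,0]},{"slide":[0,0,-2],"rotation":[0,0,0]},{"slide":[0,0,-1],"rotation":[0,0,0]},{"slide":[0,0,0],"rotation":[0,0,0]}], "fingers": 0}}

```text
time: 24.63
tool_pos: [0.5228, 0.3782, 0.2126]
tool_rot: [-0.0, 0.022, 1.0, -0.0]
contact_force: [0.0, -0.1, -4.9]
gripper_width: 0.151
```

Request:
{"method": "jog_arm", "body": {"increments": [{"slide":[0,0,0],"rotation":[0,0,0]},{"slide":[0,0,0],"rotation":[0,0,0]},{"slide":[0,0,0],"rotation":[0,0,0]},{"slide":[0,0,0],"rotation":[0,0,0]},{"slide":[0,0,0],"rotation":[0,0,0]},{"slide":[0,0,0],"rotation":[0,0,0]}], "fingers": 0}}

```text
time: 25.13
tool_pos: [0.5229, 0.3782, 0.2126]
tool_rot: [-0.0, 0.022, 1.0, -0.0]
contact_force: [0.2, -0.2, -6.0]
gripper_width: 0.149
```

```bash
python3 - <<'E'
from h import *
s=state();print(s["time"],np.round(s["tool_pos"],4),s["contact_force"],s["gripper_width"]);print(Rt().round(3))
for n in("wrist","side","scene"):
    c=optics.grab_frame(n); cv2.imwrite(f"pics/j_{n}.png",c["frame"])
    for r in place_of("carrier",n)[:1]: print(n,r["score"],r["uv"],proj(c,np.array([.5225,.3785,.114])))
E
```

```text
25.1333 [0.5229 0.3782 0.2126] [ 0.23483134 -0.17043794 -5.97404226] 0.14925579470231284
[[-0.999  0.044 -0.   ]
 [ 0.044  0.999 -0.   ]
 [ 0.    -0.    -1.   ]]
wrist 0.6 [320.2, 198.8] [318.25036869 200.81186482]
side 0.9 [315.6, 159.0] [318.12615835 156.57589821]
scene 0.6 [221.1, 170.6] [223.38271955 170.90060016]
```

View pics/j_wrist.png

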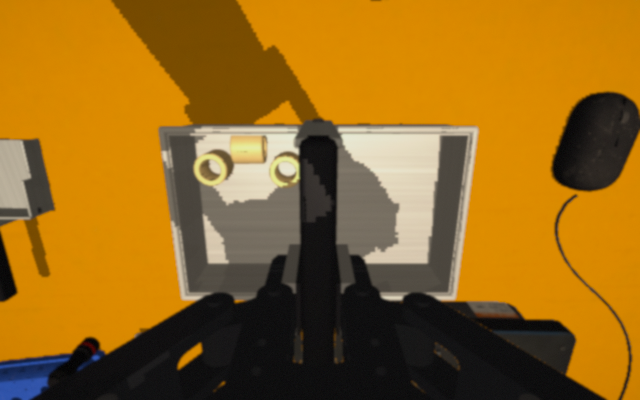

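View pics/j_side.png

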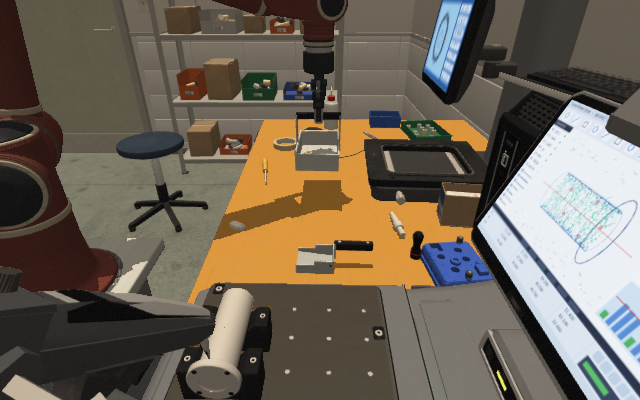

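View pics/j_scene.png

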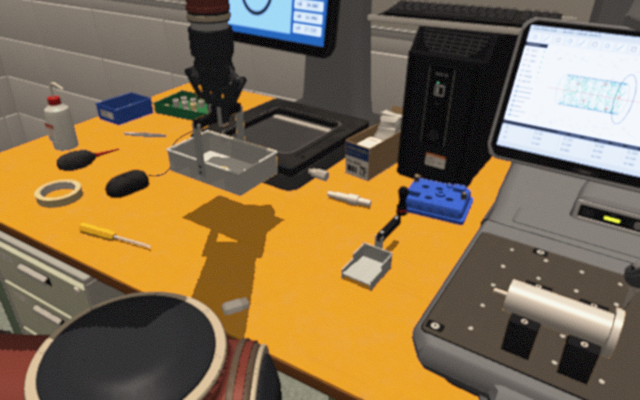

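```bash
python3 - <<'E'
from h import *
c=optics.grab_frame("side");f=c["frame"].copy()
x,y,w,h=280,100,80,85
f=cv2.resize(f[y:y+h,x:x+w],None,fx=7,fy=7,interpolation=cv2.INTER_CUBIC)
Rz=Ro.from_euler('z',-2.5,degrees=True).as_matrix()
for P in CA:
    uv=np.array([(proj(c,X@Rz.T+[.5225,.3795,.113])+.5-[x,y])*7 for X in P])
    cv2.polylines(f,[cv2.convexHull(uv.astype(np.int32))],True,(0,0,255),1)
cv2.imwrite("pics/k_side.png",f)
m=silhouettes("carrier","side")[0]["mask"].astype(float)
b=min(((1-np.minimum(r,m).sum()/np.maximum(r,m).sum(),p,px,pz,yy) for p in np.arange(-5,5.1,1) for px in(-.003,-.001,.001,) for pz in(-.003,0,.003) for yy in(-2.5,) for r in [ (lambda Q:render([ (X-[0,0,.117])@Ro.from_euler('y',p,degrees=True).as_matrix().T+[0,0,.117] for X in CA],Q,c))([.5225+px,.3795,np.radians(yy),.113+pz])]))
print("best pitch",b, state()["tool_pos"])
E
```

```text
best pitch (np.float64(0.10451526005896616), np.float64(0.0), -0.001, 0, -2.5) [0.52288899 0.37825423 0.21274799]
```

View pics/k_side.png

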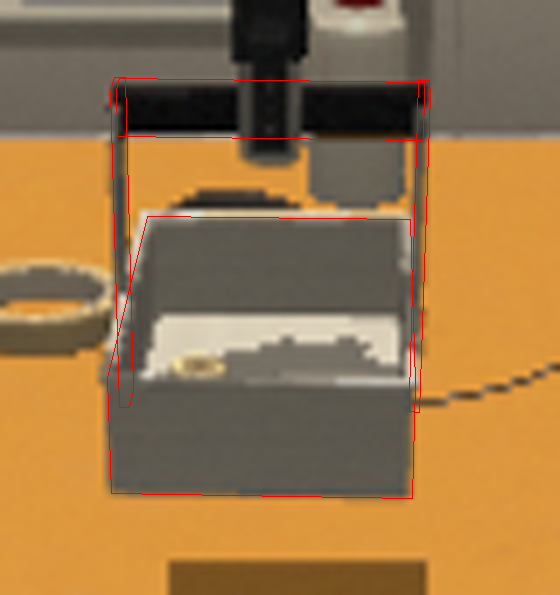

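The carrier is level (best-fit pitch 0°), about 113 mm up, and the arm is still. Handing in.

```bash
python3 - <<'E'
from h import *
print(manip.job_done()); s=state(); print(s["time"],s["tool_pos"],s["gripper_width"])
E
```

```text
the job is handed in; nothing more can be done
None
the job is handed in; nothing more can be done
```

The job is done and handed in at about 25 s on the robot's clock, with the carrier still held up; the system gives no verdict.

- **Scoop:** I gripped it by the handle and tipped it about 51° with its mouth roughly 20 mm above the carrier's rim. I then stood it back upright and empty at its old spot. The fingers never touched the bushings.
- **Carrier:** I gripped the arch bar at its middle and lifted straight up to about 113 mm clear of the bench.

**Last checks before hand-in:**
- **Bushings:** the wrist picture shows all three in the carrier.
- **Level:** the side-camera fit gave 0° of pitch, searched in 1° steps. I judged the roll only by the symmetry of the rim in the wrist picture.
- **Load:** about 6 N, against an expected 5.3 N; force readings vary by about 1 N.
- **Other things:** the shaft, stamp and eraser look unmoved in the pictures; I did not measure them again.

**What failed or disagreed:**
- One move call was refused as invalid and re-sent with every field filled in.
- The scene and side cameras differed by up to 6 mm on the scoop and carrier positions. I settled both with the wrist camera before each grasp.

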